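# Load the bottle crate, then hold the sprung bin lid just below its balance point

## Task

Stand the two loose dropper bottles upright in the small divided crate, one to a cell (one cell is already taken), and let go of them. Then raise the grey bin's sprung blue lid until its yellow pointer is clearly past the red balance mark on the quadrant (a few degrees), so that we see the springs take over, ease it back into the green band just below the mark, and finish while still holding it steady there so that I can lift the loaded crate in. Do not let the lid fly open to its stop, and do not push the crate or the other things on the table out of their places.

Things in the scene. Friction and masses are not known exactly. Their poses are not given: they have to be found in the camera images.
- bottle_a: amber dropper bottle, black cap: round body 33 mm across, straight to about 55 mm high, rounding in to a 24 mm collar up to 77 mm, 13 mm rubber bulb to 102 mm; about 70 g. Origin at the centre of its underside, z up the bottle. Stands loose on the table at the front left or front right (swapped at random with bottle_b).
- bottle_b: the same kind of bottle as bottle_a, standing loose at the other of the two spots.
- bottle_c: the same kind of bottle, already standing in one cell of the crate (the +x, +y cell in the crate's frame); it stays there.
- crate: open wooden crate 140x140 mm, 35 mm high, 0.9 kg, loose, at the left, turned any way; two crossing dividers as high as the walls make 2 x 2 cells, each 62.5 mm square inside, centres at x, y = +-34 mm in its frame. Walls and floor 5 mm. Origin: centre of its underside (a bottle standing in it has its origin 5 mm above).
- bin: grey steel storage bin with a blue lid, fixed to the table: 200 mm deep (its x), 220 mm wide (its y), 130 mm high, front toward its -x; origin at the centre of its underside.
- quadrant (a point): where the red mark is on the quadrant: an upright black arc on the bin's left (+y) side, 98 to 112 mm from the hinge axis, 127 to 139 mm to +y of the bin's middle. Red mark at lid angle 0.80 rad, green band just below it from 0.58 to 0.74. A yellow pointer on the lid's edge, bent over the arc's rim, shows the lid's angle.
- bin_lid (a joint): angle of the blue lid, rad: 0 closed (level; at the start), grows as the front edge rises, 1.45 at its stop. Springs nearly carry it: below the balance point at 0.80 it sinks shut by itself, above it the springs swing it open, so hold it back there. At the bar: 2 to 3 N to lift from closed, zero at 0.80, some 0.5 N outward soon beyond; hardly any friction.
- lid_bar (a point): middle of the lid's handle, a round bar 12 mm thick along the bin's y, 100 mm free length, centre 41 mm above the lid's top face. Moves with the lid; closed, it is 165 mm ahead of the hinge axis (bin -x) and 50 mm above it. Site axes turn with the lid: y along the bar, z the lid's normal. Pinch it from above, fingers closing across it; it can turn between them.
- lid_hinge (a point): middle of the hinge axis (the bin's y axis), 100 mm behind the bin's centre (bin +x), 130 mm above the table; fixed.
- loupe: black eye loupe, a 31 mm ring 19 mm high, standing between the front-left bottle spot and the punch stand. Bystander, loose, origin at the centre of its underside; to be left in place.
- doming_block: small maple block 55x55x40 mm, front right of the glass-lidded show case. Bystander, loose, origin at the centre of its underside; to be left in place.
- thread_cone: spool of black thread 69x85x65 mm, at the front right. Bystander, loose, origin at the centre of its underside; to be left in place.
- steel_block: steel block 62x62x19 mm, at the right. Bystander, loose, origin at the centre of its underside; to be left in place.
There are look-alikes about, which are no part of the job. What is shaped like the bottle_c but purple is not meant.

How it is judged:
On the way, in this order (a step that is already met when the one before it is completed fails the run):
1. both loose bottles stand upright in cells of the crate beside the one already there, let go (x of bottle_a in the frame of crate between -0.065 and 0.065 m and y of bottle_a in the frame of crate between -0.065 and 0.065 m and z of bottle_a in the frame of crate between -0.005 and 0.012 m and angle between each of bottle_a, bottle_b, bottle_c's own z axis and vertical below 0.2 rad and x of bottle_b in the frame of crate between -0.065 and 0.065 m and y of bottle_b in the frame of crate between -0.065 and 0.065 m and z of bottle_b in the frame of crate between -0.005 and 0.012 m and x of bottle_c in the frame of crate between -0.065 and 0.065 m and y of bottle_c in the frame of crate between -0.065 and 0.065 m and z of bottle_c in the frame of crate between -0.005 and 0.012 m and contact force between the fingers and bottle_a below 0.05 N and contact force between the fingers and bottle_b below 0.05 N and contact force between the fingers and bottle_c below 0.05 N), for 0.3 s.
2. the lid is held past its balance point (pointer beyond the red mark, over 0.85 rad) (value of joint bin_lid above 0.85 rad and contact force between the fingers and bin_lid above 0.2 N), for 0.1 s.
At the end, for the whole second after the job is handed in: The lid is held by the fingers, still, with its angle between 0.56 and 0.76 rad (pointer in the green band just below the red mark); all three bottles stand upright (within 0.2 rad) on the floor of the crate, one to a cell (value of joint bin_lid between 0.56 and 0.76 rad and velocity of joint bin_lid between -0.06 and 0.06 rad/s and contact force between the fingers and bin_lid above 0.2 N and x of bottle_a in the frame of crate between -0.065 and 0.065 m and y of bottle_a in the frame of crate between -0.065 and 0.065 m and z of bottle_a in the frame of crate between -0.005 and 0.012 m and angle between each of bottle_a, bottle_b, bottle_c's own z axis and vertical below 0.2 rad and x of bottle_b in the frame of crate between -0.065 and 0.065 m and y of bottle_b in the frame of crate between -0.065 and 0.065 m and z of bottle_b in the frame of crate between -0.005 and 0.012 m and x of bottle_c in the frame of crate between -0.065 and 0.065 m and y of bottle_c in the frame of crate between -0.065 and 0.065 m and z of bottle_c in the frame of crate between -0.005 and 0.012 m); the arm keeps its last pose, push and grip.
It fails at once if the lid flies open nearly to its stop (over 1.35 rad) (value of joint bin_lid above 1.35 rad).
It fails at once if the crate is pushed more than 30 mm from its place (distance of crate from where it was at the start of the episode above 0.03 m).
It fails at once if a bystander (loupe, doming block, thread cone or steel block) is pushed more than 30 mm (distance of any of loupe, doming_block, thread_cone, steel_block from where it was at the start of the episode above 0.03 m).
It also fails if it takes over 69 s, if anything falls off the work surface, if the arm or the gripper's body presses on something with over 40 N, if the wrist force passes 120 N, or if a joint passes its speed limit or range.

## Robot

A 6-joint arm with a two-finger parallel gripper is mounted at the origin on a cart in front of the work surface, level with it; the furniture and walls round the work are solid. World frame = base frame: x ahead of the robot, y to its left, z up, the work surface at z = 0. Lengths are in m, angles in rad, forces in N, time in s.
With the tool pointing down it reaches from about 0.275 to 0.75 m from the base axis. Payload 10.2 kg.
Tool frame: the origin (TCP) lies between the finger pads; the fingertips stand 17 mm ahead of it and the grasp point (between the pads) lies 2 mm behind it (tips_ahead is the distance from the TCP to the fingertips, in m); y points along the fingers, z is the direction in which the jaws open and shut, and the axes are right-handed (so a half turn about y gives the same grasp; the last joint's range is limited). The gripper opens to 85 mm and grips with 20 to 120 N. Pads are 22 mm wide; open, the fingers measure 114 mm over their backs; the gripper's body (76 mm by 85 mm) begins 54 mm behind the grasp point. The pads swing forward as they close: fully open they stand 13 mm farther back than shut.
Start: joints at [-1.538, 0.313, 1.498, -0, 1.331, -0.223], TCP at [0.133, -0.508, 0.22] pointing down, gripper open.
Joint ranges: [-2.94, 2.94], [-0.97, 2.17], [0.19, 2.56], [-1.23, 4.37], [0.02, 3.11], [-2.88, 2.88]. Speed limits (rad/s): [2.39, 2.39, 3.01, 3.14, 3.14, 3.14].

## Interface

Orientations are given as a unit quaternion [x, y, z, w].
In Python, from plant import observe, get_image, finish_job, tips_ahead gives the robot as it stands. The module is installed in compiled form; this text tells all that it offers.
- The arm moves only by the tool jog_arm, never from a script. Its argument "rows" is text: rows parted by semicolons, each of 5 numbers parted by spaces: the shift along the tool's x, y, z in m, then the turn about the tool's y in degrees, then the closure, from -1 (fully open) to 1 (shut). In form: tx ty tz roll jaw; .... A call has 1 to 5 rows; each row shifts and turns the commanded pose from where the row before left it, along the tool's axes as they then stand; what a row does not reach is not made up. A row lasts 1/8 s, in which the tool goes at most 62.5 mm and 10.7 degrees, less where a joint would pass 70% of its speed; a pose out of reach is approached as far as the arm can. A call with a gripper value outside its range is refused whole. The fingers move at their own pace and stop on an object; "grip_force" is the grip in N (left out, the last holds). Time passes only in rows, so rows that do not move let the fingers close. It gives the time, the measured TCP pose, the force and the opening at its end, in the units of the state.
- observe(): the state, without advancing time (a new reading comes with each control period).
- get_image(name): name is "scene" or "top"; returns a dict with "image" (384x512x3 uint8, red, green, blue), "range_z" (384x512 float32, m along the optical axis (not along the pixel's ray), 0 where there is no reading), "intrinsics" (3x3 intrinsics, pixels), "world_from_camera" (4x4, takes a point from camera to world coordinates). Camera axes: x right, y down, z forward; pixel columns grow to the right and rows downward; lengths in m; the calibration is good to about 2 mm. A picture is of the moment at which its call begins.
- finish_job(): hands the job in, once; it reports no verdict.
The state is a dict: "clock": time; "joints": joint angles; "qvel": joint speeds; "joint_efforts": joint torques, N m; "eef_pos": TCP position; "ee_rot": TCP orientation; "ft_force": force on the tool from outside, world axes, zero at the start; "moment": the same for the moment, N m; "opening": opening from 0.0 (shut) to 1.0 (fully open).
Only numpy, scipy, OpenCV 4.12 (cv2) and the standard library are available. Lean on these libraries where they do the work, as an engineer would, in place of code of your own. Each camera call takes 0.05 s, during which the arm holds its last target.

## Working session

There is one attempt and no reset: what is moved stays moved. The work goes in short steps, Python scripts to look and compute and a tool call to move; the robot and the scene stay as the last step left them, time stands still between calls to the robot, and variables do not carry over. Pictures are saved under pics/ and viewed, and the job is handed in when it is done.

Besides the shell and the picture viewer there is one more tool, called after "Emit:" as a command line: name --argument value ..., lists and objects as JSON in quotes. jog_arm: Moves the arm, as the interface text tells. Its arguments: {"type":"object","properties":{"rows":{"type":"string"},"grip_force":{"type":"number"}},"required":["rows"]}

```bash
mkdir -p pics; python3 - <<'E'
from plant import *
import cv2,numpy as np
print(observe(), tips_ahead)
for n in("scene","top"):
    g=get_image(n); np.savez(f"{n}0.npz",**g)
    cv2.imwrite(f"pics/{n}0.png",cv2.resize(g["image"][...,::-1],(800,600),interpolation=cv2.INTER_CUBIC))
    print(n,g["intrinsics"],g["world_from_camera"])
E
```

```text
{'clock': 0.0, 'joints': array([-1.53840612e+00,  3.13471370e-01,  1.49845977e+00,  9.17689572e-07,
        1.33100485e+00, -2.23395990e-01]), 'qvel': array([ 0.00206919,  0.00034691,  0.00077165, -0.0006775 ,  0.00115543,
       -0.00254036]), 'joint_efforts': array([ 5.12316601e-04, -4.12262034e+01, -2.59743726e+01, -9.52753703e-05,
        4.12504451e-03,  7.16722042e-06]), 'eef_pos': array([ 0.13280936, -0.50763299,  0.21901562]), 'ee_rot': array([-0.09014205,  0.70180431, -0.70085882,  0.09023325]), 'ft_force': array([-0.49434153,  0.46004834,  1.04306512]), 'moment': array([ 0.01623195, -0.0457819 ,  0.05229495]), 'opening': 1.002583607791827} 0.017
scene [[348.49039073   0.         255.42865387]
 [  0.         348.49039073 193.12028311]
 [  0.           0.           1.        ]] [[-0.85936064 -0.32098405  0.39808107  0.16082884]
 [-0.51131736  0.55053097 -0.65990166  0.60394247]
 [-0.00733805 -0.77063927 -0.63722936  0.74356176]
 [ 0.          0.          0.          1.        ]]
top [[488.88022443   0.         248.63151351]
 [  0.         488.88022443 192.37205646]
 [  0.           0.           1.        ]] [[-1.95939913e-02 -9.86188958e-01  1.64460983e-01  2.85607302e-01]
 [-9.99807842e-01  1.94251566e-02 -2.63497872e-03 -2.94401896e-02]
 [-5.96093433e-04 -1.64481011e-01 -9.86380070e-01  1.83870424e+00]
 [ 0.00000000e+00  0.00000000e+00  0.00000000e+00  1.00000000e+00]]
```

View pics/scene0.png

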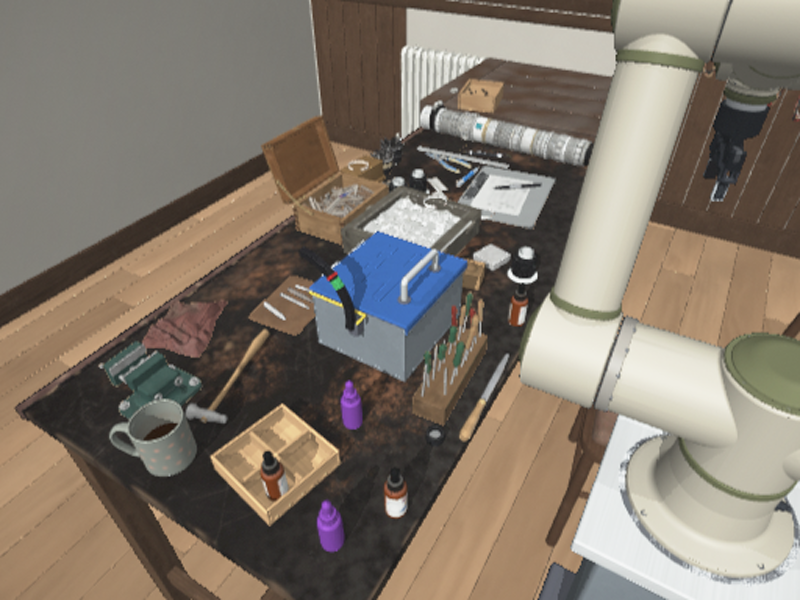

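View pics/top0.png

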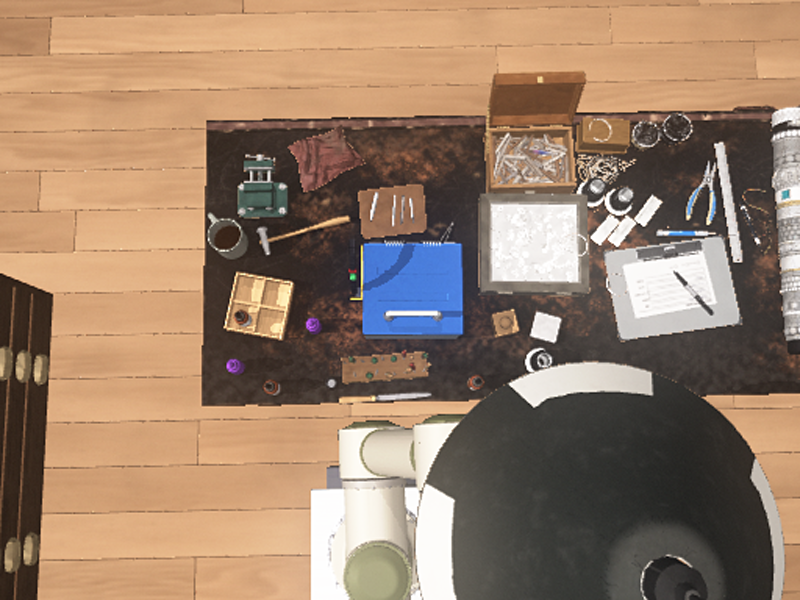

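```bash
cat > h.py <<'E'
import numpy as np,cv2
def cloud(n,i=0,fn=None):
    g=np.load(fn or f"{n}{i}.npz");K=g["intrinsics"];T=g["world_from_camera"];r=g["range_z"]
    v,u=np.mgrid[:384,:512]
    P=np.stack([(u-K[0,2])/K[0,0]*r,(v-K[1,2])/K[1,1]*r,r],-1)
    W=P@T[:3,:3].T+T[:3,3]; W[r==0]=np.nan
    return W,g["image"]
def proj(n,p):
    g=np.load(f"{n}0.npz");K=g["intrinsics"];T=g["world_from_camera"]
    c=T[:3,:3].T@(np.array(p)-T[:3,3]);q=K@c
    return q[:2]/q[2]
E
python3 - <<'E'
from h import *
for n in("scene","top"):
    W,im=cloud(n)
    def at(name,x,y):
        u,v=int(x*.64),int(y*.64);print(n,name,u,v,W[v,u].round(4),im[v,u])
    pts={"scene":dict(BL=(396,493),BR=(518,307),C=(270,475),pur1=(351,405),pur2=(329,525),loupe=(435,435),bar=(420,277)),
     "top":dict(BL=(271,387),BR=(475,382),C=(241,316),pur1=(313,325),pur2=(234,366),loupe=(332,383),bar=(413,315),c1=(237,273),c2=(295,281),c3=(284,340),c4=(224,331))}[n]
    for k,p in pts.items(): at(k,*p)
    # crops
    if n=="scene":
        for k,(a,b,c,d) in dict(left=(120,220,230,355),right=(190,330,130,260)).items():
            cv2.imwrite(f"pics/s_{k}.png",cv2.resize(im[c:d,a if 0 else (120 if k=='left' else 190):(290 if k=='left' else 360)][...,::-1],None,fx=4.5,fy=4.5,interpolation=cv2.INTER_CUBIC))
    else:
        cv2.imwrite(f"pics/t_left.png",cv2.resize(im[160:265,125:315][...,::-1],None,fx=4.2,fy=4.2,interpolation=cv2.INTER_CUBIC))
E
```

```text
scene BL 253 315 [0.3804 0.255  0.0614] [125  84  68]
scene BR 331 196 [ 0.3854 -0.2191  0.0505] [124  64  36]
scene C 172 304 [0.5464 0.3255 0.0668] [114  76  61]
scene pur1 224 259 [0.5246 0.1571 0.0578] [166  93 215]
scene pur2 210 336 [0.4319 0.3407 0.0616] [136  76 179]
scene loupe 278 278 [0.3953 0.1081 0.0113] [156 158 157]
scene bar 268 177 [ 0.5448 -0.1037  0.1384] [ 51  83 138]
top BL 173 247 [0.3855 0.2395 0.0868] [57 46 41]
top BR 304 244 [ 0.3867 -0.2274  0.0927] [59 52 48]
top C 154 202 [0.5493 0.3094 0.0859] [60 48 41]
top pur1 200 208 [0.5255 0.1439 0.0752] [132  65 168]
top pur2 149 234 [0.4341 0.3269 0.0809] [108  57 128]
top loupe 212 245 [0.3939 0.1053 0.0202] [188 181 184]
top bar 264 201 [ 0.5297 -0.0856  0.1898] [241 238 236]
top c1 151 174 [0.6636 0.3317 0.0356] [209 161 115]
top c2 188 179 [0.6478 0.1963 0.0042] [46 36 32]
top c3 181 217 [0.5023 0.2225 0.0048] [81 58 45]
top c4 143 211 [ 0.529   0.3681 -0.004 ] [58 45 37]
```

View pics/s_left.png

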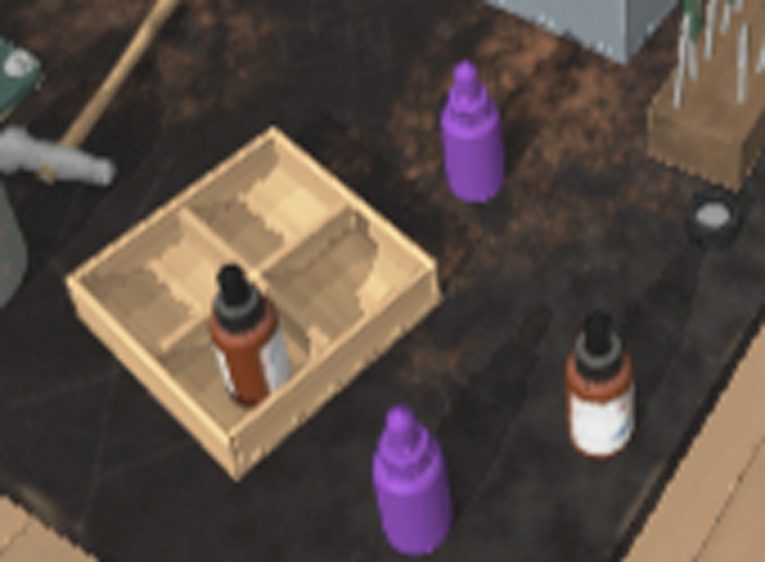

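View pics/s_right.png

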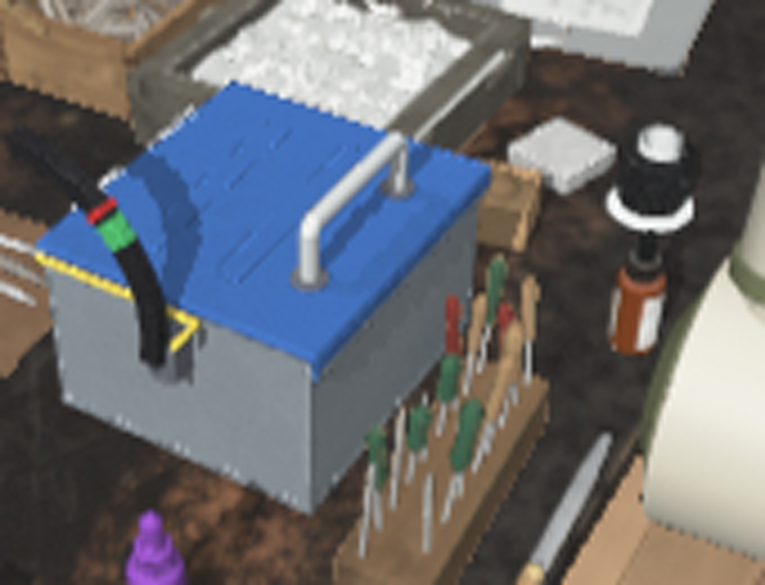

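View pics/t_left.png

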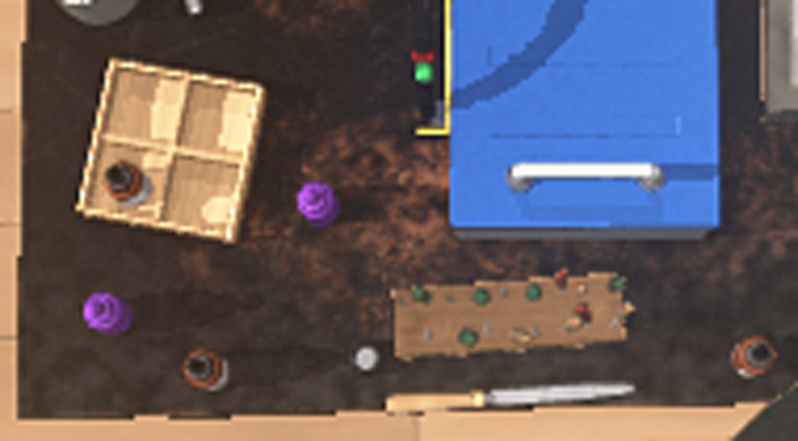

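```bash
python3 - <<'E'
from h import *
from scipy.optimize import least_squares
A,_=cloud("scene");B,_=cloud("top")
S=A.reshape(-1,3);T=B.reshape(-1,3)
def near(P,c,r,z0,z1):
    d=np.hypot(P[:,0]-c[0],P[:,1]-c[1]);return P[(d<r)&(P[:,2]>z0)&(P[:,2]<z1)]
def fit(P,R,c):
    f=least_squares(lambda p:np.hypot(P[:,0]-p[0],P[:,1]-p[1])-R,c,loss="soft_l1",f_scale=.002);return f.x,np.median(abs(f.fun)),len(P)
for k,c in dict(BL=(.376,.248),BR=(.384,-.225),C=(.545,.315),p1=(.52,.15),p2=(.43,.333)).items():
    for nm,P in(("s",S),("t",T)):
        p=near(P,c,.03,.015,.052); q=near(P,c,.03,.08,.11)
        q2=near(P,c,.03,.058,.076)
        print(k,nm, fit(p,.0165,c) if len(p)>4 else len(p), "bulb",q.mean(0).round(4) if len(q) else None,len(q), q[:,2].max() if len(q) else 0, "collar",fit(q2,.012,c) if len(q2)>4 else 0)
for nm,P in(("s",S),("t",T)):
    p=near(P,(.58,.29),.12,.028,.042)
    (cx,cy),wh,a=cv2.minAreaRect((p[:,:2]*1000).astype(np.float32)); print("crate",nm,cx,cy,wh,a,len(p))
    print(cv2.boxPoints(((cx,cy),wh,a)))
    # lid
    p=P[(P[:,2]>.122)&(P[:,2]<.145)&(P[:,0]>.45)&(P[:,0]<.8)&(abs(P[:,1]+.08)<.17)]
    print("lid z",np.median(p[:,2]),cv2.minAreaRect((p[:,:2]*1000).astype(np.float32)))
    p=P[(P[:,2]>.165)&(P[:,2]<.2)&(P[:,0]>.47)&(P[:,0]<.6)&(abs(P[:,1]+.08)<.09)]
    print("bar",p.mean(0),cv2.minAreaRect((p[:,:2]*1000).astype(np.float32)),p[:,2].max(), len(p))
    for k,c,r in(("loupe",(.393,.105),.03),("cone",(.43,-.35),.07),("steel",(.5,-.37),.06),("dome",(.5,-.27),.06)):
        p=near(P,c,r,.008,.09); print(k,nm,p.min(0).round(3),p.max(0).round(3),len(p)) if len(p) else 0
    p=P[(P[:,0]>.34)&(P[:,0]<.5)&(P[:,1]>-.17)&(P[:,1]<.11)&(P[:,2]>.02)]
    print("stand",p.min(0),p.max(0))
E
```

```text
BL s (array([0.38665838, 0.24615559]), np.float64(0.00036554043616066935), 138) bulb [0.3848 0.2488 0.0926] 46 0.10116440964954587 collar (array([0.38665249, 0.24566051]), np.float64(0.0011200437930818695), 106)
BL t (array([0.38588087, 0.24509135]), np.float64(0.0002825953971409608), 16) bulb [0.3858 0.2437 0.0907] 19 0.10314318176406134 collar (array([0.38599502, 0.24482571]), np.float64(0.0014995497983731265), 30)
BR s (array([ 0.38764255, -0.23325921]), np.float64(0.0008959442141562354), 97) bulb [ 0.3867 -0.2294  0.0914] 23 0.09897725240751387 collar (array([ 0.38712763, -0.23352936]), np.float64(0.0014993855877495355), 59)
BR t (array([ 0.38780915, -0.23387684]), np.float64(0.0004007885064143332), 13) bulb [ 0.3883 -0.2334  0.0898] 24 0.10642772092803465 collar (array([ 0.38907075, -0.23420642]), np.float64(0.0012305361643166627), 24)
C s (array([0.53542026, 0.31050909]), np.float64(0.005085089218622547), 276) bulb [0.5488 0.3174 0.0905] 81 0.10623166960431829 collar (array([0.55066742, 0.31613233]), np.float64(0.0020244216039509494), 106)
C t (array([0.53761806, 0.31424597]), 
[... 1886 characters left out ...]
1933594 292
[[499.81476 222.3827 ]
 [638.191   194.46358]
 [666.14374 333.00647]
 [527.7675  360.9256 ]]
lid z 0.13918196644948877 ((580.2892456054688, -73.52146911621094), (252.8868865966797, 260.51885986328125), 88.81392669677734)
bar [ 0.53337971 -0.08566241  0.18518235] ((532.7515869140625, -86.02314758300781), (116.75846099853516, 11.396106719970703), 89.18896484375) 0.19326938556859208 108
loupe t [0.365 0.076 0.008] [0.417 0.132 0.046] 62
cone t [ 0.386 -0.418  0.008] [ 0.494 -0.284  0.072] 199
steel t [ 0.441 -0.429  0.008] [ 0.559 -0.312  0.07 ] 363
dome t [ 0.446 -0.328  0.008] [ 0.553 -0.215  0.053] 218
stand [ 0.34533288 -0.16959356  0.02005972] [0.49997696 0.10890527 0.15151589]
```

```bash
cat >> h.py <<'E'
from scipy.spatial.transform import Rotation as R
def go(target,jawdeg=None):
    """print shift in current tool axes and roll to make jaw at jawdeg (mod180)"""
    from plant import observe
    o=observe();M=R.from_quat(o["ee_rot"]).as_matrix()
    d=M.T@(np.array(target)-o["eef_pos"]);a=np.degrees(np.arctan2(M[1,2],M[0,2]))
    print("t",o["clock"],"tool delta",d.round(4),"jaw",a.round(1),"x",M[:,0].round(3),"y",M[:,1].round(3),"z",M[:,2].round(3),"q",o["joints"].round(2),"F",o["ft_force"].round(1),"op",round(o["opening"],3))
    if jawdeg is not None:
        r=-((jawdeg-a+90)%180-90); print("roll",r)  # tool y down => minus
        M2=M@R.from_euler('y',r,degrees=True).as_matrix();print("z2",M2[:,2].round(3),"delta after roll",(M2.T@(np.array(target)-o["eef_pos"])).round(4))
E
python3 -c "
from h import *
go((.387,-.233,.15),-11.4)"
```

```text
t 0.1 tool delta [-0.3154  0.0694 -0.2013] jaw -75.3 x [-0.967 -0.253 -0.   ] y [-0.     0.001 -1.   ] z [ 0.253 -0.967 -0.001] q [-1.54  0.31  1.5   0.    1.33 -0.22] F [ 0.  -0.1  0.4] op 1.003
roll -63.94337529221781
z2 [ 0.98  -0.198 -0.   ] delta after roll [-0.3194  0.0694  0.1949]
```

Emit:
jog_arm --rows "0 0 0 -10.7 -1; 0 0 0 -10.7 -1; 0 0 0 -10.7 -1; 0 0 0 -10.7 -1; 0 0 0 -10.7 -1" --grip_force 30

```text
clock: 0.72
eef_pos: [0.1328, -0.5078, 0.2193]
ee_rot: [-0.398, 0.585, -0.584, 0.398]
ft_force: [-0.5, -0.3, -0.3]
opening: 1.003
```

Emit:
jog_arm --rows "0 0 0 -10.4 -1; -0.05 0 0.032 0 -1; -0.05 0 0.032 0 -1; -0.05 0 0.032 0 -1; -0.05 0 0.032 0 -1"

```text
clock: 1.35
eef_pos: [0.2989, -0.3357, 0.2195]
ee_rot: [-0.447, 0.548, -0.547, 0.448]
ft_force: [1.2, -0.5, 0.0]
opening: 1.002
```

```bash
python3 -c "
from h import *
go((.3875,-.2335,.15),-11.4)"
```

```text
t 1.35 tool delta [-0.1177  0.0695  0.0665] jaw -11.5 x [-0.199 -0.98  -0.   ] y [-0.  0. -1.] z [ 0.98  -0.199 -0.   ] q [-1.11  0.15  1.71  0.    1.29 -0.9 ] F [ 1.2 -0.5  0. ] op 1.002
roll -0.06892192626129656
z2 [ 0.98  -0.198 -0.   ] delta after roll [-0.1176  0.0695  0.0666]
```

Emit:
jog_arm --rows "-0.04 0 0.022 0 -1; -0.04 0 0.022 0 -1; -0.0377 0.02 0.0225 0 -1; 0 0 0 0 -1; 0 0 0 0 -1"

```text
clock: 1.98
eef_pos: [0.3863, -0.2354, 0.1997]
ee_rot: [-0.448, 0.547, -0.547, 0.448]
ft_force: [0.3, -0.1, 0.2]
opening: 1.003
```

```bash
python3 - <<'E'
from h import *
go((.3875,-.2335,.053),-11.4)
from plant import get_image
for n in("scene","top"):
    g=get_image(n); np.savez(f"{n}1.npz",**g)
im=np.load("scene1.npz")["image"][110:240,230:430]
cv2.imwrite("pics/s1.png",cv2.resize(im[...,::-1],None,fx=4,fy=4,interpolation=cv2.INTER_CUBIC))
E
```

```text
t 1.975 tool delta [-0.0022  0.1467  0.0008] jaw -11.4 x [-0.198 -0.98   0.   ] y [-0. -0. -1.] z [ 0.98  -0.198 -0.   ] q [-0.81  0.17  1.73 -0.    1.24 -0.61] F [ 0.3 -0.1  0.2] op 1.003
roll -0.034692931576842057
z2 [ 0.98  -0.198 -0.   ] delta after roll [-0.0022  0.1467  0.0008]
```

View pics/s1.png

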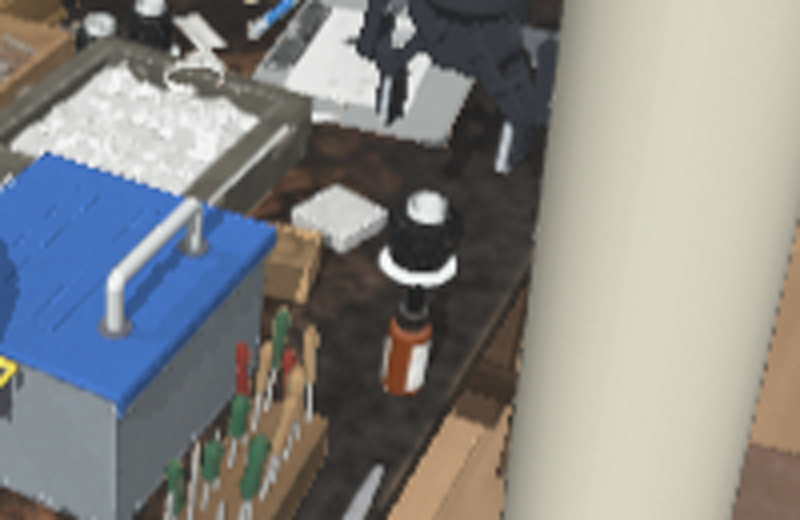

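The amber bottle (crop 405,355) stands under the open fingers (crop 390,100 and 505,150). The white cone and tool rack are clear of them, so I'm descending.

Emit:
jog_arm --rows "-0.0022 0.03 0.0008 0 -1; 0 0.04 0 0 -1; 0 0.04 0 0 -1; 0 0.036 0 0 -1; 0 0 0 0 -1"

```text
clock: 2.7
eef_pos: [0.3865, -0.233, 0.0524]
ee_rot: [-0.447, 0.549, -0.546, 0.447]
ft_force: [0.9, 0.0, 1.0]
opening: 1.003
```

Emit:
jog_arm --rows "0 0 0 0 0.6; 0 0 0 0 1; 0 0 0 0 1; 0 0 0 0 1; 0 0 0 0 1"

```text
clock: 3.32
eef_pos: [0.3882, -0.2336, 0.0543]
ee_rot: [0.448, -0.547, 0.548, -0.448]
ft_force: [1.6, 0.6, 5.4]
opening: 0.254
```

```bash
python3 - <<'E'
from h import *
go((.3875,-.2335,.053),-11.4)
E
```

```text
t 3.325 tool delta [ 0.0001  0.0013 -0.0007] jaw -11.4 x [-0.198 -0.98   0.001] y [ 0.001 -0.001 -1.   ] z [ 0.98  -0.198  0.001] q [-0.8   0.38  1.9   0.    0.86 -0.6 ] F [1.6 0.6 5.4] op 0.254
roll -0.0388086252314821
z2 [ 0.98  -0.198  0.001] delta after roll [ 0.0001  0.0013 -0.0007]
```

```bash
python3 - <<'E'
from h import *
from plant import get_image
g=get_image("scene"); np.savez("scene2.npz",**g)
im=g["image"][140:230,280:400]
cv2.imwrite("pics/s2.png",cv2.resize(im[...,::-1],None,fx=6,fy=6,interpolation=cv2.INTER_CUBIC))
E
```

```text
(no output)
```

View pics/s2.png

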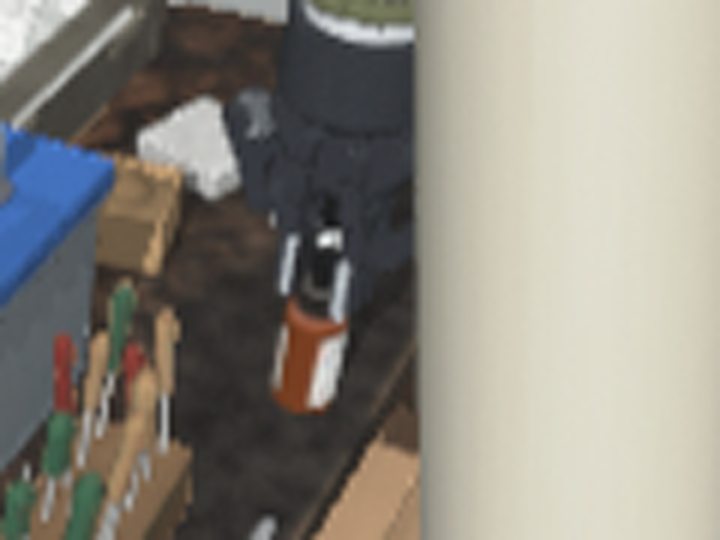

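The pads hold the black collar (crop 318,270), with the tips just on the shoulder. I'll regrip about 3 mm higher so they sit squarely on the collar.

Emit:
jog_arm --rows "0 0 0 0 0; 0 -0.002 0 0 0; 0 0 0 0 1; 0 0 0 0 1; 0 0 0 0 1" --grip_force 40

```text
clock: 4.0
eef_pos: [0.3879, -0.2333, 0.0558]
ee_rot: [0.448, -0.547, 0.548, -0.448]
ft_force: [0.5, -0.3, 4.1]
opening: 0.249
```

```bash
python3 - <<'E'
from h import *
go((.3875,-.2335,.053),-11.4)
E
```

```text
t 4.0 tool delta [ 0.0003  0.0028 -0.0003] jaw -11.4 x [-0.198 -0.98   0.   ] y [ 0. -0. -1.] z [ 0.98  -0.198  0.   ] q [-0.8   0.37  1.9   0.    0.87 -0.6 ] F [ 0.5 -0.3  4.1] op 0.249
roll -0.042758464629571336
z2 [ 0.98  -0.198  0.   ] delta after roll [ 0.0003  0.0028 -0.0003]
```

Emit:
jog_arm --rows "0 -0.02 0 0 1; 0 -0.04 0 0 1; 0 -0.045 0 0 1; 0 -0.045 0 0 1; 0 -0.045 0 0 1"

```text
clock: 4.62
eef_pos: [0.3874, -0.2328, 0.2518]
ee_rot: [-0.448, 0.548, -0.547, 0.448]
ft_force: [0.1, -0.5, -1.2]
opening: 0.249
```

Emit:
jog_arm --rows "-0.03 0 -0.006 0 1; -0.045 0 -0.009 0 1; -0.045 0 -0.009 0 1; -0.045 0 -0.009 0 1; -0.045 0 -0.009 0 1"

```text
clock: 5.25
eef_pos: [0.3878, -0.0175, 0.2503]
ee_rot: [-0.448, 0.548, -0.547, 0.447]
ft_force: [0.3, -0.3, -1.8]
opening: 0.249
```

Emit:
jog_arm --rows "-0.045 0 -0.009 0 1; -0.045 0 -0.009 0 1; -0.045 0 -0.009 0 1; -0.045 0 -0.009 0 1; -0.04 0 0 0 1"

```text
clock: 5.88
eef_pos: [0.396, 0.2055, 0.2504]
ee_rot: [-0.448, 0.547, -0.547, 0.448]
ft_force: [-0.1, -0.9, -0.2]
opening: 0.25
```

```bash
python3 - <<'E'
from h import *
go((.61,.238,.2),-11.4)
go((.623,.305,.2),-11.4)
from plant import get_image
g=get_image("scene"); np.savez("scene3.npz",**g)
im=g["image"]
cv2.imwrite("pics/s3.png",cv2.resize(im[...,::-1],(800,600),interpolation=cv2.INTER_CUBIC))
E
```

```text
t 5.875 tool delta [-0.0741  0.0503  0.2034] jaw -11.4 x [-0.198 -0.98   0.   ] y [-0. -0. -1.] z [ 0.98  -0.198 -0.   ] q [ 0.21  0.11  1.66 -0.    1.36  0.41] F [-0.1 -0.9 -0.2] op 0.25
roll 0.00855748342780771
z2 [ 0.98  -0.198 -0.   ] delta after roll [-0.0742  0.0503  0.2034]
t 5.875 tool delta [-0.1424  0.0503  0.2029] jaw -11.4 x [-0.198 -0.98   0.   ] y [-0. -0. -1.] z [ 0.98  -0.198 -0.   ] q [ 0.21  0.11  1.66 -0.    1.36  0.41] F [-0.1 -0.9 -0.2] op 0.25
roll 0.00855748342780771
z2 [ 0.98  -0.198 -0.   ] delta after roll [-0.1424  0.0503  0.2029]
```

View pics/s3.png

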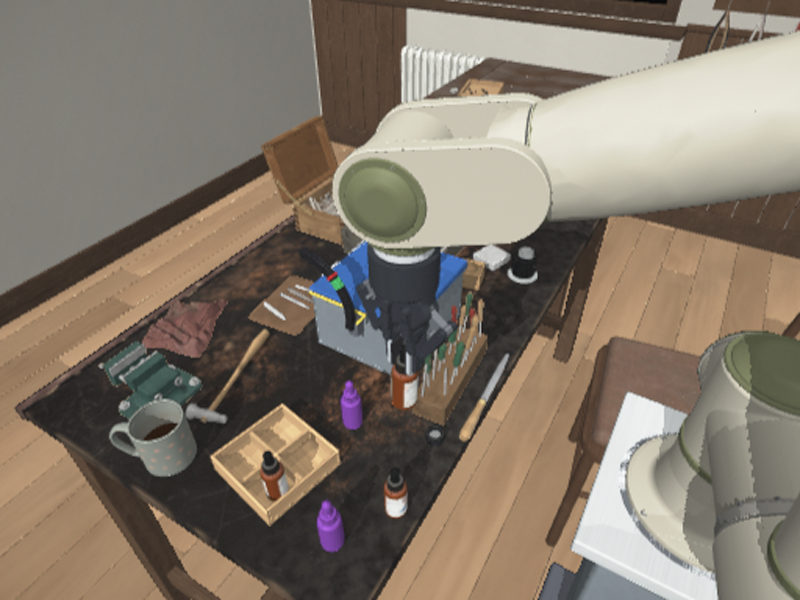

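The bottle hangs upright in the jaws (403,385). Next is the far cell on the crate's (-x, -y) side.

Emit:
jog_arm --rows "-0.015 0 0.04 0 1; -0.02 0 0.05 0 1; -0.02 0.025 0.05 0 1; -0.019 0.025 0.05 0 1; 0 0 0.0134 0 1"

```text
clock: 6.55
eef_pos: [0.6114, 0.2357, 0.1955]
ee_rot: [-0.45, 0.549, -0.546, 0.445]
ft_force: [-0.9, -0.1, -0.6]
opening: 0.246
```

Emit:
jog_arm --rows "0 0.03 0 0 1; 0 0.03 0 0 1; 0 0 0 0 1; 0 0 0 0 1"

```text
clock: 7.05
eef_pos: [0.6111, 0.236, 0.1419]
ee_rot: [0.447, -0.547, 0.548, -0.448]
ft_force: [0.3, -0.4, -0.2]
opening: 0.245
```

```bash
python3 - <<'E'
from h import *
go((.61,.238,.0615),-11.4)
from plant import get_image
for n in("scene","top"):
    g=get_image(n); np.savez(f"{n}4.npz",**g)
im=np.load("scene4.npz")["image"][200:345,110:290]
cv2.imwrite("pics/s4.png",cv2.resize(im[...,::-1],None,fx=4,fy=4,interpolation=cv2.INTER_CUBIC))
im=np.load("top4.npz")["image"][150:260,120:260]
cv2.imwrite("pics/t4.png",cv2.resize(im[...,::-1],None,fx=5,fy=5,interpolation=cv2.INTER_CUBIC))
W,_=cloud("scene",4);P=W.reshape(-1,3)
p=P[(np.hypot(P[:,0]-.61,P[:,1]-.238)<.04)&(P[:,2]>.07)&(P[:,2]<.13)]
print(len(p),p.min(0),p.max(0))
from scipy.optimize import least_squares
for z0,z1 in((.085,.1),(.1,.115),(.085,.115)):
    q=p[(p[:,2]>z0)&(p[:,2]<z1)]
    print(least_squares(lambda c:np.hypot(q[:,0]-c[0],q[:,1]-c[1])-.0165,(.61,.238),loss="soft_l1",f_scale=.002).x,len(q))
E
```

```text
t 7.05 tool delta [-0.0017  0.0804 -0.0016] jaw -11.4 x [-0.198 -0.98  -0.001] y [ 0.002  0.    -1.   ] z [ 0.98  -0.198  0.001] q [0.19 0.66 1.17 0.   1.31 0.39] F [ 0.3 -0.4 -0.2] op 0.245
roll -0.04085561585391417
z2 [ 0.98  -0.198  0.001] delta after roll [-0.0017  0.0804 -0.0016]
174 [0.59278524 0.22282691 0.08718357] [0.62293533 0.25277857 0.12966042]
[0.61117498 0.23550694] 47
[0.61044089 0.23541696] 63
[0.61072963 0.23544699] 110
```

View pics/s4.png

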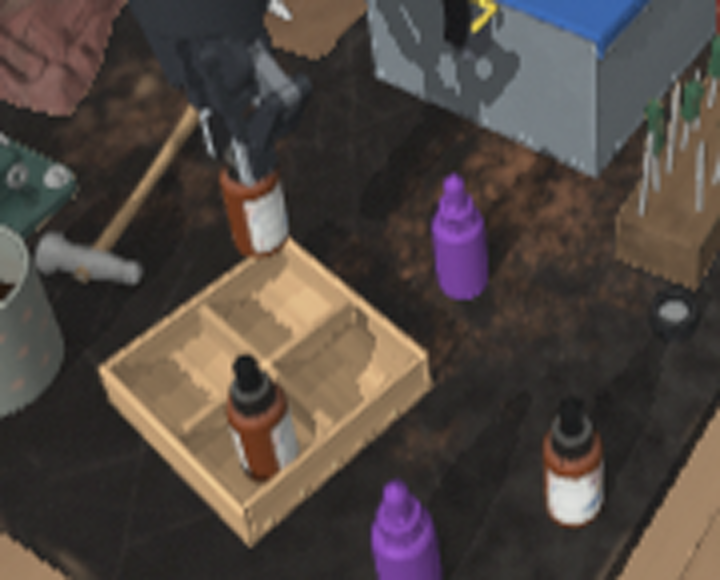

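The bottle is upright at (258,215) above the far cell, and its base is about 55 mm below the TCP. Lowering it now.

Emit:
jog_arm --rows "-0.0017 0.02 -0.001 0 1; 0 0.025 0 0 1; 0 0.02 0 0 1; 0 0.01 0 0 1; 0 0.004 0 0 1"

```text
clock: 7.78
eef_pos: [0.6103, 0.2379, 0.062]
ee_rot: [0.447, -0.547, 0.547, -0.448]
ft_force: [-0.0, -0.3, -0.2]
opening: 0.248
```

Emit:
jog_arm --rows "0 0.002 0 0 1; 0 0 0 0 1"

```text
clock: 8.02
eef_pos: [0.6106, 0.238, 0.0608]
ee_rot: [0.447, -0.547, 0.548, -0.448]
ft_force: [-0.2, -0.1, 3.2]
opening: 0.248
```

```bash
python3 - <<'E'
from h import *
go((.61,.238,.061),-11.4)
E
```

```text
t 8.025 tool delta [ 0.0001 -0.0002 -0.0006] jaw -11.4 x [-0.198 -0.98  -0.001] y [ 0.002  0.    -1.   ] z [ 0.98  -0.198  0.002] q [0.19 0.74 1.25 0.   1.15 0.39] F [-0.2 -0.1  3.2] op 0.248
roll -0.0410069579061485
z2 [ 0.98  -0.198  0.002] delta after roll [ 0.0001 -0.0002 -0.0006]
```

Emit:
jog_arm --rows "0 0 0 0 0.3; 0 0 0 0 0.1; 0 0 0 0 0; 0 0 0 0 0; 0 0 0 0 0"

```text
clock: 8.65
eef_pos: [0.61, 0.2378, 0.0596]
ee_rot: [-0.448, 0.547, -0.547, 0.448]
ft_force: [-0.2, 0.7, 0.3]
opening: 0.503
```

Emit:
jog_arm --rows "0 -0.02 0 0 0; 0 -0.035 0 0 0; 0 -0.05 0 0 0; 0 -0.04 0 0 0; 0 0 -0.02 0 0"

```text
clock: 9.28
eef_pos: [0.5919, 0.2417, 0.208]
ee_rot: [0.445, -0.546, 0.549, -0.45]
ft_force: [0.7, -0.1, -0.2]
opening: 0.505
```

```bash
python3 - <<'E'
from h import *
go((.3862,.2455,.2),-11.4)
from plant import get_image
g=get_image("scene"); np.savez("scene5.npz",**g)
im=g["image"][200:345,110:290]
cv2.imwrite("pics/s5.png",cv2.resize(im[...,::-1],None,fx=4,fy=4,interpolation=cv2.INTER_CUBIC))
E
```

```text
t 9.275 tool delta [ 0.0373  0.0066 -0.2023] jaw -11.5 x [-0.199 -0.98  -0.003] y [ 0.006  0.001 -1.   ] z [ 0.98  -0.199  0.006] q [ 0.2   0.58  1.14 -0.    1.42  0.41] F [ 0.7 -0.1 -0.2] op 0.505
roll -0.09078356657660436
z2 [ 0.98  -0.198  0.006] delta after roll [ 0.037   0.0066 -0.2024]
```

View pics/s5.png

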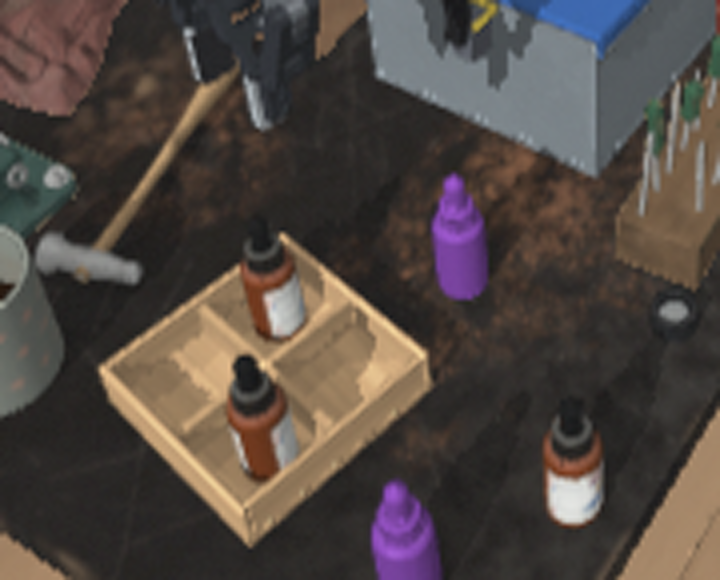

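The first bottle stands upright in its cell (275,290), and the crate has not moved. Next is the front-left bottle at (575,465).

Emit:
jog_arm --rows "0.007 0 -0.045 0 -0.2; 0.01 0 -0.05 0 -0.4; 0.01 0 -0.05 0 -0.4; 0.01 0 -0.05 0 -0.4; 0 0 -0.006 0 -0.4"

```text
clock: 9.95
eef_pos: [0.3839, 0.2455, 0.2047]
ee_rot: [-0.448, 0.547, -0.547, 0.448]
ft_force: [0.8, 1.3, -0.0]
opening: 0.699
```

Emit:
jog_arm --rows "0 0.02 0 0 -0.4; 0 0.02 0 0 -0.4; 0 0 0 0 -0.4; 0 0 0 0 -0.4"

```text
clock: 10.45
eef_pos: [0.3868, 0.2455, 0.1652]
ee_rot: [0.447, -0.547, 0.548, -0.448]
ft_force: [-0.4, 0.4, 0.9]
opening: 0.702
```

```bash
python3 - <<'E'
from h import *
go((.3864,.2456,.057),-11.4)
E
```

```text
t 10.45 tool delta [ 0.      0.1082 -0.0005] jaw -11.5 x [-0.199 -0.98  -0.   ] y [ 0.001  0.    -1.   ] z [ 0.98  -0.199  0.001] q [ 0.31  0.22  1.77 -0.    1.15  0.51] F [-0.4  0.4  0.9] op 0.702
roll -0.05437943679297064
z2 [ 0.98  -0.198  0.001] delta after roll [ 0.      0.1082 -0.0005]
```

Emit:
jog_arm --rows "0 0.03 0 0 -0.4; 0 0.04 0 0 -0.4; 0 0.03 0 0 -0.4; 0 0.008 0 0 -0.4; 0 0 0 0 -0.4"

```text
clock: 11.08
eef_pos: [0.3867, 0.2456, 0.0573]
ee_rot: [0.447, -0.547, 0.547, -0.448]
ft_force: [0.2, 0.1, 0.9]
opening: 0.695
```

Emit:
jog_arm --rows "0 0 0 0 0.4; 0 0 0 0 1; 0 0 0 0 1; 0 0 0 0 1; 0 0 0 0 1"

```text
clock: 11.7
eef_pos: [0.3869, 0.2456, 0.0576]
ee_rot: [0.447, -0.547, 0.548, -0.448]
ft_force: [-0.1, -0.7, 6.7]
opening: 0.249
```

Emit:
jog_arm --rows "0 -0.015 0 0 1; 0 -0.035 0 0 1; 0 -0.045 0 0 1; 0 -0.045 0 0 1; 0 0 0 0 1"

```text
clock: 12.32
eef_pos: [0.3872, 0.2459, 0.1995]
ee_rot: [0.446, -0.547, 0.548, -0.45]
ft_force: [1.2, -0.1, -1.1]
opening: 0.247
```

```bash
python3 - <<'E'
from h import *
go((.543,.252,.195),-11.4)
E
```

```text
t 12.325 tool delta [-0.0369  0.0054  0.1515] jaw -11.4 x [-0.198 -0.98  -0.003] y [ 0.006  0.002 -1.   ] z [ 0.98  -0.198  0.005] q [0.31 0.18 1.72 0.   1.23 0.51] F [ 1.2 -0.1 -1.1] op 0.247
roll -0.03891344239869454
z2 [ 0.98  -0.198  0.005] delta after roll [-0.0368  0.0054  0.1515]
```

Emit:
jog_arm --rows "-0.008 0 0.035 0 1; -0.01 0 0.045 0 1; -0.01 0 0.045 0 1; -0.009 0 0.0265 0 1; 0 0 0 0 1"

```text
clock: 12.95
eef_pos: [0.5424, 0.2512, 0.1943]
ee_rot: [-0.448, 0.548, -0.547, 0.446]
ft_force: [0.0, 0.7, -1.0]
opening: 0.25
```

Emit:
jog_arm --rows "0 0.025 0 0 1; 0 0.025 0 0 1; 0 0 0 0 1; 0 0 0 0 1"

```text
clock: 13.45
eef_pos: [0.5418, 0.2518, 0.1475]
ee_rot: [0.447, -0.547, 0.547, -0.448]
ft_force: [1.0, 0.2, -0.7]
opening: 0.246
```

```bash
python3 - <<'E'
from h import *
go((.543,.252,.0625),-11.4)
from plant import get_image
g=get_image("scene"); np.savez("scene6.npz",**g)
im=g["image"][200:345,110:290]
cv2.imwrite("pics/s6.png",cv2.resize(im[...,::-1],None,fx=4,fy=4,interpolation=cv2.INTER_CUBIC))
W,_=cloud("scene",6);P=W.reshape(-1,3)
p=P[(np.hypot(P[:,0]-.543,P[:,1]-.252)<.025)&(P[:,2]>.07)&(P[:,2]<.13)]
print(len(p),p.min(0),p.max(0))
from scipy.optimize import least_squares
for z0,z1 in((.08,.098),(.098,.115)):
    q=p[(p[:,2]>z0)&(p[:,2]<z1)]
    print(least_squares(lambda c:np.hypot(q[:,0]-c[0],q[:,1]-c[1])-.0165,(.543,.252),loss="soft_l1",f_scale=.002).x,len(q))
E
```

```text
t 13.45 tool delta [-0.0004  0.085   0.001 ] jaw -11.4 x [-0.198 -0.98  -0.   ] y [ 0.001  0.    -1.   ] z [ 0.98  -0.198  0.001] q [0.24 0.53 1.37 0.   1.24 0.44] F [ 1.   0.2 -0.7] op 0.246
roll -0.03246795524781021
z2 [ 0.98  -0.198  0.001] delta after roll [-0.0004  0.085   0.001 ]
164 [0.52368876 0.24107687 0.08938724] [0.55291097 0.26985893 0.12961854]
[0.54211593 0.25217315] 27
[0.5414678  0.25214564] 72
```

View pics/s6.png

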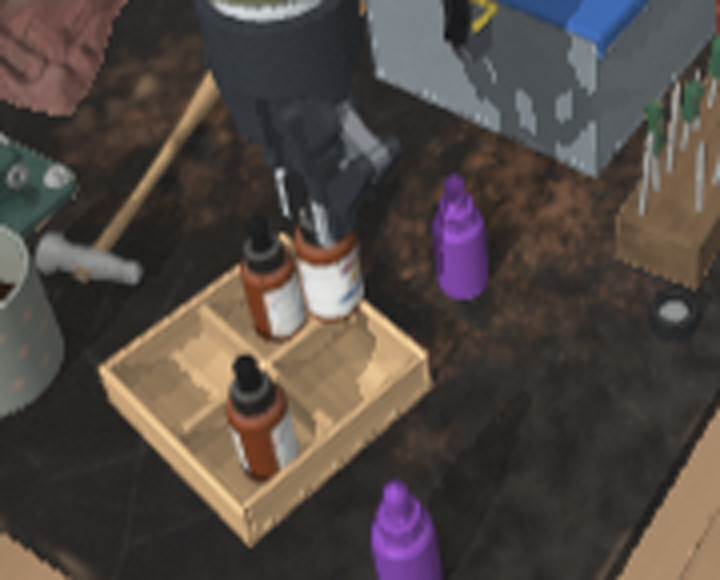

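The second bottle is held upright over the (-x, +y) cell (330,270). Lowering it.

Emit:
jog_arm --rows "0 0.025 0.001 0 1; 0 0.025 0 0 1; 0 0.02 0 0 1; 0 0.008 0 0 1; 0 0.003 0 0 1"

```text
clock: 14.12
eef_pos: [0.5432, 0.2515, 0.0662]
ee_rot: [0.447, -0.547, 0.548, -0.448]
ft_force: [0.2, 0.7, -0.4]
opening: 0.247
```

Emit:
jog_arm --rows "0 0.002 0 0 1; 0 0 0 0 1"

```text
clock: 14.38
eef_pos: [0.5431, 0.2515, 0.0641]
ee_rot: [0.447, -0.547, 0.547, -0.448]
ft_force: [-0.9, -0.7, -1.5]
opening: 0.252
```

Emit:
jog_arm --rows "0 0.0015 0 0 1; 0 0 0 0 1"

```text
clock: 14.62
eef_pos: [0.5432, 0.2515, 0.0627]
ee_rot: [0.447, -0.547, 0.548, -0.448]
ft_force: [-0.6, 0.6, 1.6]
opening: 0.247
```

Emit:
jog_arm --rows "0 0.0005 0 0 0.3; 0 0 0 0 0.1; 0 0 0 0 0; 0 0 0 0 0; 0 0 0 0 0"

```text
clock: 15.25
eef_pos: [0.5428, 0.2514, 0.0616]
ee_rot: [-0.448, 0.547, -0.547, 0.448]
ft_force: [0.7, -0.2, -0.9]
opening: 0.503
```

Emit:
jog_arm --rows "0 -0.02 0 0 0; 0 -0.035 0 0 0; 0 -0.05 0 0 0; 0 -0.06 0 0 0; 0 -0.06 0 0 0"

```text
clock: 15.88
eef_pos: [0.5425, 0.2513, 0.2886]
ee_rot: [-0.448, 0.547, -0.547, 0.448]
ft_force: [0.5, -0.4, -0.2]
opening: 0.501
```

```bash
python3 - <<'E'
from h import *
go((.532,-.085,.24),0)
from plant import get_image
for n in("scene","top"):
    g=get_image(n); np.savez(f"{n}7.npz",**g)
im=np.load("scene7.npz")["image"][200:345,110:290]
cv2.imwrite("pics/s7.png",cv2.resize(im[...,::-1],None,fx=4,fy=4,interpolation=cv2.INTER_CUBIC))
from scipy.optimize import least_squares
S=cloud("scene",7)[0].reshape(-1,3)
for c in((.61,.238),(.543,.252),(.551,.3145)):
  for z0,z1,r in((.04,.058,.0165),(.064,.08,.012),(.085,.105,.0065)):
    q=S[(np.hypot(S[:,0]-c[0],S[:,1]-c[1])<.028)&(S[:,2]>z0)&(S[:,2]<z1)]
    print(c,z0,least_squares(lambda p:np.hypot(q[:,0]-p[0],q[:,1]-p[1])-r,c,loss="soft_l1",f_scale=.002).x.round(4),len(q))
p=S[(np.hypot(S[:,0]-.583,S[:,1]-.278)<.12)&(S[:,2]>.028)&(S[:,2]<.038)]
print(cv2.minAreaRect((p[:,:2]*1000).astype(np.float32)))
E
```

```text
t 15.875 tool delta [0.3317 0.0486 0.0565] jaw -11.4 x [-0.198 -0.98  -0.   ] y [ 0.  0. -1.] z [ 0.98  -0.198  0.   ] q [0.24 0.45 1.13 0.   1.56 0.44] F [ 0.5 -0.4 -0.2] op 0.501
roll -11.44799436002279
z2 [ 1. -0.  0.] delta after roll [ 0.3363  0.0486 -0.0105]
(0.61, 0.238) 0.04 [0.6107 0.2374] 69
(0.61, 0.238) 0.064 [0.6113 0.2375] 66
(0.61, 0.238) 0.085 [0.6111 0.2367] 38
(0.543, 0.252) 0.04 [0.5429 0.2518] 67
(0.543, 0.252) 0.064 [0.5438 0.2512] 69
(0.543, 0.252) 0.085 [0.5433 0.2515] 43
(0.551, 0.3145) 0.04 [0.5518 0.3154] 76
(0.551, 0.3145) 0.064 [0.552 0.315] 83
(0.551, 0.3145) 0.085 [0.553  0.3151] 47
((583.1534423828125, 279.0086364746094), (140.33799743652344, 142.39039611816406), 78.69280242919922)
```

View pics/s7.png

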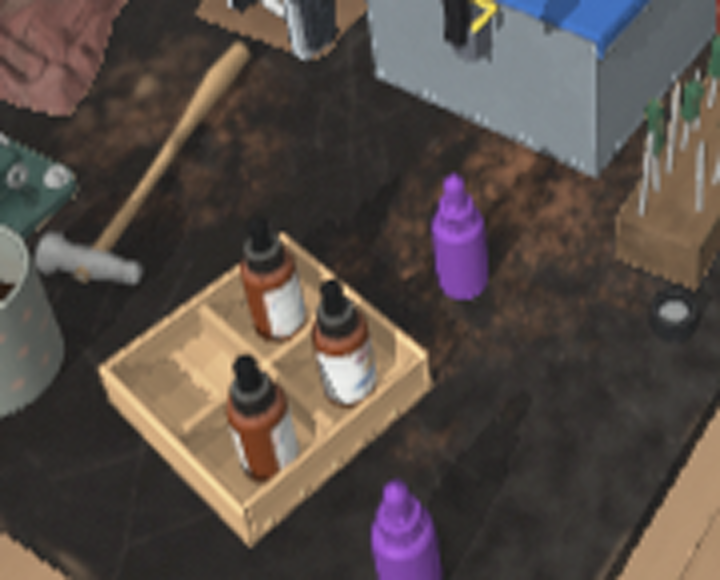

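All three bottles stand upright in separate cells (275,290; 343,345; 258,420), and the crate has not shifted. Next I'll fit the bar axis and the lid yaw.

```bash
python3 - <<'E'
from h import *
from scipy.optimize import least_squares
for n in("scene","top"):
    P=cloud(n)[0].reshape(-1,3)
    p=P[(P[:,2]>.166)&(P[:,2]<.196)&(P[:,0]>.5)&(P[:,0]<.56)&(P[:,1]>-.13)&(P[:,1]<-.035)]
    f=least_squares(lambda a:np.hypot(p[:,0]-a[0]-a[1]*(p[:,1]+.084),p[:,2]-a[2])-.006,(.532,0,.18),loss="soft_l1",f_scale=.002)
    q=P[(P[:,2]>.165)&(P[:,2]<.196)&(P[:,0]>.5)&(P[:,0]<.56)&(abs(P[:,1]+.085)<.1)]
    print(n,f.x,np.median(abs(f.fun)),len(p),q[:,1].min(),q[:,1].max())
    # lid plane & edges
    p=P[(abs(P[:,2]-.138)<.008)&(P[:,0]>.49)&(P[:,0]<.72)&(abs(P[:,1]+.085)<.11)]
    A=np.c_[p[:,:2],np.ones(len(p))];print("plane",np.linalg.lstsq(A,p[:,2],rcond=None)[0], np.median(p[:,2]))
    im=np.load(f"{n}0.npz")["image"].reshape(-1,3).astype(int)
    b=P[(im[:,2]>im[:,0]+50)&(im[:,2]>110)&(abs(P[:,2]-.138)<.012)&(P[:,0]>.45)&(P[:,0]<.8)&(abs(P[:,1]+.085)<.16)]
    for lo in np.arange(-.18,.02,.04):
        s=b[(b[:,1]>=lo)&(b[:,1]<lo+.04)]; print("front/back x at y",round(lo+.02,2),s[:,0].min().round(4),s[:,0].max().round(4))
    print(b.min(0),b.max(0))
E
```

```text
scene [0.53397338 0.01859723 0.17849419] 0.0006441559284111847 104 -0.14428598984968177 -0.023463446092974127
plane [ 0.00194357 -0.00049085  0.13631077] 0.13751488839719916
front/back x at y -0.16 0.4905 0.709
front/back x at y -0.12 0.4916 0.7009
front/back x at y -0.08 0.4914 0.7047
front/back x at y -0.04 0.4937 0.7012
front/back x at y 0.0 0.4938 0.7054
[ 0.49017666 -0.2006664   0.12610336] [0.70900607 0.02953929 0.14227826]
top [0.53125354 0.00521371 0.18586447] 0.0017391154059449567 80 -0.14437220243745558 -0.027608959094188673
plane [-0.00190123  0.00032948  0.14063473] 0.13965093401367756
front/back x at y -0.16 0.4921 0.7
front/back x at y -0.12 0.4932 0.7014
front/back x at y -0.08 0.4935 0.7011
front/back x at y -0.04 0.4944 0.7021
front/back x at y 0.0 0.4961 0.7019
[ 0.49205802 -0.20236284  0.12684633] [0.70212327 0.02581711 0.14991079]
```

Emit:
jog_arm --rows "0 0 0 -10.4 0; 0.04 0 0 0 -0.2; 0.05 0 0 0 -0.2; 0.055 0 0 0 -0.2; 0.055 0 0 0 -0.2" --grip_force 30

```text
clock: 16.6
eef_pos: [0.5388, 0.0499, 0.2862]
ee_rot: [-0.496, 0.505, -0.504, 0.495]
ft_force: [0.1, 0.4, 0.3]
opening: 0.599
```

Emit:
jog_arm --rows "0.05 0 -0.003 0 -0.2; 0.05 0 0 0 -0.2; 0.035 0 0 0 -0.2; 0 0.02 0 0 -0.2; 0 0 0 0 -0.2"

```text
clock: 17.23
eef_pos: [0.5331, -0.0835, 0.2652]
ee_rot: [-0.496, 0.506, -0.504, 0.495]
ft_force: [-0.3, 0.1, 0.3]
opening: 0.599
```

```bash
python3 - <<'E'
from h import *
go((.5335,-.084,.178),-1)
from plant import get_image
g=get_image("scene")
im=g["image"][100:250,190:370]
cv2.imwrite("pics/s8.png",cv2.resize(im[...,::-1],None,fx=4,fy=4,interpolation=cv2.INTER_CUBIC))
E
```

```text
t 17.225 tool delta [0.0006 0.0872 0.0007] jaw -1.1 x [-0.019 -1.    -0.001] y [-0.003  0.001 -1.   ] z [ 1.    -0.019 -0.003] q [-0.37  0.32  1.37  0.    1.46 -0.35] F [-0.3  0.1  0.3] op 0.599
roll -0.0768404263824749
z2 [ 1.    -0.017 -0.003] delta after roll [0.0006 0.0872 0.0007]
```

View pics/s8.png

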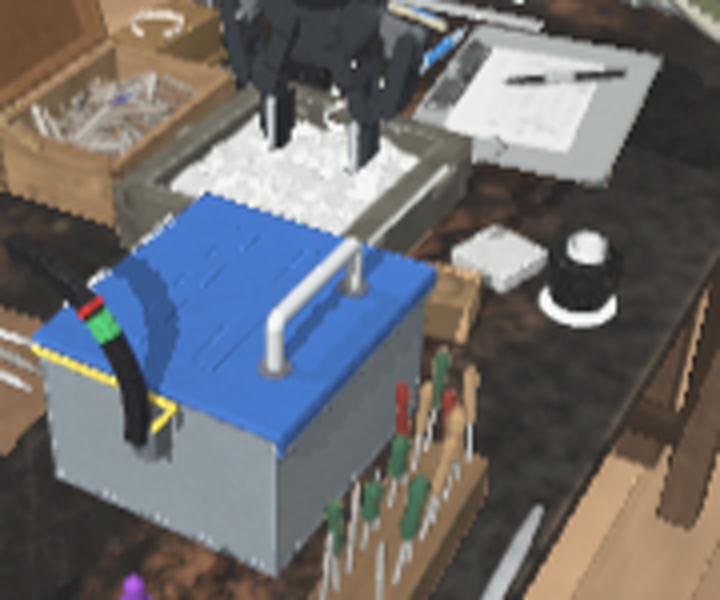

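The open fingers (275,120 and 360,145) are above the bar, which runs from (275,320) to (350,245). Descending and gripping.

Emit:
jog_arm --rows "0 0.025 0.0005 0 -0.2; 0 0.03 0 0 -0.2; 0 0.02 0 0 -0.2; 0 0.011 0 0 -0.2; 0 0 0 0 -0.2"

```text
clock: 17.9
eef_pos: [0.5343, -0.0833, 0.1808]
ee_rot: [-0.496, 0.504, -0.504, 0.496]
ft_force: [0.2, 0.5, 0.6]
opening: 0.598
```

Emit:
jog_arm --rows "0 0 0 0 0.3; 0 0 0 0 0.6; 0 0 0 0 1; 0 0 0 0 1; 0 0 0 0 1"

```text
clock: 18.52
eef_pos: [0.5342, -0.0835, 0.1806]
ee_rot: [0.495, -0.505, 0.505, -0.495]
ft_force: [0.0, -0.7, -0.1]
opening: -0.002
```

```bash
python3 - <<'E'
from h import *
go((.5335,-.084,.178),-1)
from plant import get_image
g=get_image("scene")
im=g["image"][100:250,190:370]
cv2.imwrite("pics/s9.png",cv2.resize(im[...,::-1],None,fx=4,fy=4,interpolation=cv2.INTER_CUBIC))
E
```

```text
t 18.525 tool delta [ 0.0005  0.0026 -0.0007] jaw -1.0 x [-0.018 -1.     0.   ] y [ 0. -0. -1.] z [ 1.    -0.018  0.   ] q [-0.37  0.38  1.51  0.    1.25 -0.35] F [ 0.  -0.7 -0.1] op -0.002
roll -0.04644677986605927
z2 [ 1.    -0.017  0.   ] delta after roll [ 0.0005  0.0026 -0.0007]
```

View pics/s9.png

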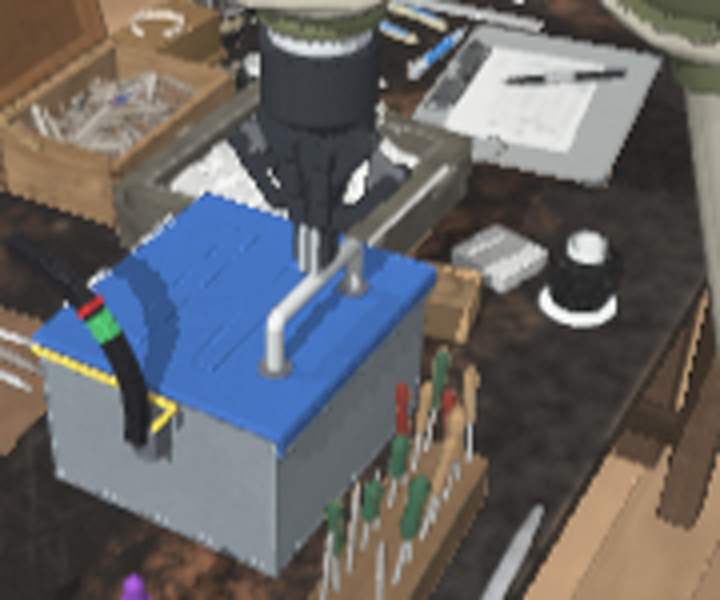

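The gripper shut completely: the fingers (315,250) missed the bar. I'll measure where the tips actually are.

```bash
python3 - <<'E'
from h import *
from plant import get_image
for n in("scene","top"):
    g=get_image(n); np.savez(f"{n}9.npz",**g)
W,im=cloud("scene",9)
for v in range(140,176,2):
    print(v,[tuple((W[v,u]*1000).round(0).astype(int)) for u in range(262,276,2)])
cv2.imwrite("pics/s9b.png",cv2.resize(im[140:190,245:305][...,::-1],None,fx=12,fy=12,interpolation=cv2.INTER_NEAREST))
E
```

```text
140 [(np.int64(544), np.int64(-65), np.int64(282)), (np.int64(538), np.int64(-66), np.int64(283)), (np.int64(535), np.int64(-71), np.int64(282)), (np.int64(524), np.int64(-62), np.int64(289)), (np.int64(519), np.int64(-64), np.int64(290)), (np.int64(514), np.int64(-64), np.int64(291)), (np.int64(511), np.int64(-70), np.int64(289))]
142 [(np.int64(546), np.int64(-70), np.int64(272)), (np.int64(539), np.int64(-67), np.int64(276)), (np.int64(536), np.int64(-73), np.int64(274)), (np.int64(526), np.int64(-66), np.int64(281)), (np.int64(519), np.int64(-64), np.int64(284)), (np.int64(-9223372036854775808), np.int64(-9223372036854775808), np.int64(-9223372036854775808)), (np.int64(512), np.int64(-71), np.int64(282))]
144 [(np.int64(543), np.int64(-65), np.int64(270)), (np.int64(540), np.int64(-69), np.int64(269)), (np.int64(537), np.int64(-74), np.int64(267)), (np.int64(527), np.int64(-67), np.int64(274)), (np.int64(520), np.int64(-66), np.int64(277)), (np.int64(516), np.int64(-68), np.int64(277)), (np.int64(513), np.int64(-73), np.int64(276))]
146 [(np.int64(543), np.int64(-65), np.int64(26
[... 4346 characters left out ...]
, np.int64(140)), (np.int64(536), np.int64(-63), np.int64(185)), (np.int64(531), np.int64(-67), np.int64(185)), (np.int64(529), np.int64(-74), np.int64(181)), (np.int64(551), np.int64(-127), np.int64(139)), (np.int64(547), np.int64(-133), np.int64(137)), (np.int64(542), np.int64(-134), np.int64(138))]
174 [(np.int64(535), np.int64(-52), np.int64(186)), (np.int64(533), np.int64(-58), np.int64(183)), (np.int64(529), np.int64(-63), np.int64(181)), (np.int64(554), np.int64(-120), np.int64(135)), (np.int64(548), np.int64(-121), np.int64(137)), (np.int64(542), np.int64(-123), np.int64(138)), (np.int64(536), np.int64(-124), np.int64(140))]<stdin>:7: RuntimeWarning: invalid value encountered in cast
```

View pics/s9b.png

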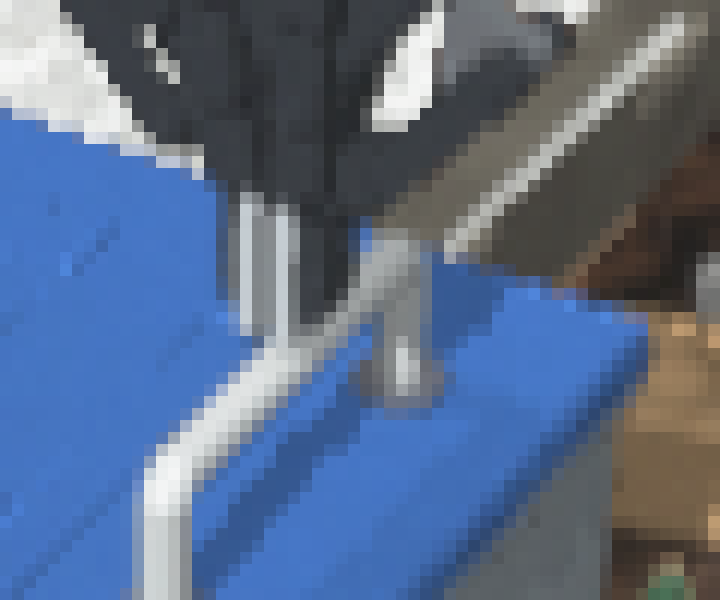

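The shut fingertips end just above the bar, at z≈0.190 with the TCP at 0.181. So the real tips sit well behind the stated tip position, which also explains why I gripped the bottles at the collar. I'll open, go about 23 mm lower and close again.

Emit:
jog_arm --rows "0 -0.01 0 0 0; 0 0 0 0 0; 0 0 0 0 0; 0 0.01 0 0 0; 0 0.012 0 0 0"

```text
clock: 19.3
eef_pos: [0.534, -0.0834, 0.1675]
ee_rot: [-0.495, 0.505, -0.504, 0.495]
ft_force: [-0.1, -0.3, -0.5]
opening: 0.5
```

Emit:
jog_arm --rows "0 0.012 0 0 0; 0 0 0 0 0; 0 0 0 0 0"

```text
clock: 19.68
eef_pos: [0.5344, -0.0835, 0.1568]
ee_rot: [0.495, -0.504, 0.505, -0.495]
ft_force: [0.3, 0.4, 0.7]
opening: 0.501
```

Emit:
jog_arm --rows "0 0 0 0 0.4; 0 0 0 0 0.7; 0 0 0 0 1; 0 0 0 0 1; 0 0 0 0 1"

```text
clock: 20.3
eef_pos: [0.5353, -0.0836, 0.1571]
ee_rot: [0.495, -0.504, 0.505, -0.496]
ft_force: [4.6, 1.3, -1.3]
opening: 0.13
```

```bash
python3 - <<'E'
from h import *
go((.5335,-.084,.178),-1)
from plant import get_image
g=get_image("scene")
im=g["image"]
cv2.imwrite("pics/s10.png",cv2.resize(im[130:190,235:310][...,::-1],None,fx=10,fy=10,interpolation=cv2.INTER_CUBIC))
E
```

```text
t 20.3 tool delta [ 0.0005 -0.0209 -0.0017] jaw -1.0 x [-0.018 -1.     0.   ] y [ 0.003 -0.    -1.   ] z [ 1.    -0.018  0.003] q [-0.37  0.4   1.54  0.    1.2  -0.35] F [ 4.6  1.3 -1.3] op 0.13
roll -0.049374275883252494
z2 [ 1.    -0.017  0.003] delta after roll [ 0.0005 -0.0209 -0.0017]
```

View pics/s10.png

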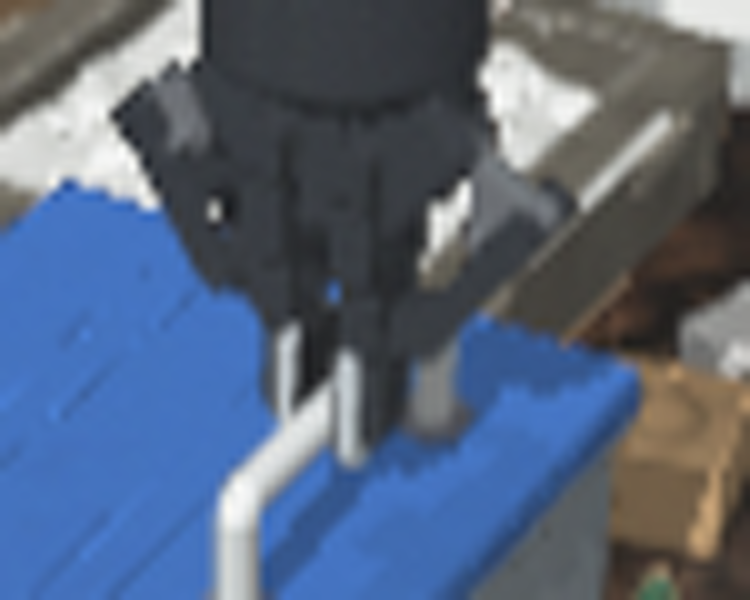

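The fingers now straddle the bar at (345,400), opening 0.13 (≈12 mm). I'll raise it along the arc in steps of 0.05 rad.

Emit:
jog_arm --rows "0 -0.008 0.0028 0 1; 0 -0.0082 0.003 0 1; 0 -0.0078 0.0036 0 1; 0 -0.0078 0.0038 0 1; 0 0 0 0 1" --grip_force 40

```text
clock: 20.98
eef_pos: [0.5478, -0.0838, 0.1887]
ee_rot: [0.495, -0.504, 0.505, -0.496]
ft_force: [3.8, -1.6, -6.2]
opening: 0.121
```

```bash
cat >> h.py <<'E'
def lid():
    from plant import observe
    o=observe();p=o["eef_pos"];M=R.from_quat(o["ee_rot"]).as_matrix()
    g=p-M[:,1]*0
    for xh in(.698,.701):
        dx=xh-p[0];dz=p[2]+.0229-.13
        print("xh",xh,"theta",round(np.arctan2(dz,dx)-.2943,3),"r",round(np.hypot(dx,dz),4))
    print(p.round(4),o["ft_force"].round(1),round(o["opening"],3),o["clock"])
E
python3 - <<'E'
from h import *
lid()
from plant import get_image
g=get_image("scene")
cv2.imwrite("pics/s11.png",cv2.resize(g["image"][110:240,180:320][...,::-1],None,fx=5,fy=4.6,interpolation=cv2.INTER_CUBIC))
E
```

```text
xh 0.698 theta 0.203 r 0.171
xh 0.701 theta 0.195 r 0.1736
[ 0.5478 -0.0838  0.1887] [ 3.8 -1.6 -6.2] 0.121 20.975
```

View pics/s11.png

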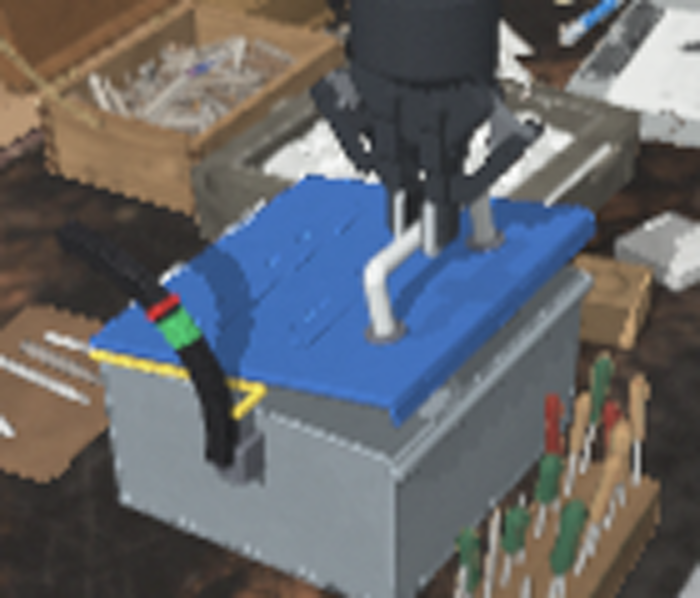

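The lid is rising and the pointer is at (258,395), still below the green band. Continuing.

Emit:
jog_arm --rows "0 -0.0075 0.0043 0 1; 0 -0.0072 0.0046 0 1; 0 -0.007 0.005 0 1; 0 -0.0068 0.0053 0 1; 0 -0.0065 0.0057 0 1"

```text
clock: 21.65
eef_pos: [0.5718, -0.0843, 0.2245]
ee_rot: [-0.496, 0.505, -0.504, 0.495]
ft_force: [-7.2, -1.7, 1.3]
opening: 0.121
```

Emit:
jog_arm --rows "0 -0.0062 0.006 0 1; 0 -0.0059 0.0063 0 1; 0 -0.0055 0.0066 0 1; 0 -0.0052 0.0069 0 1; 0 0 0 0 1"

```text
clock: 22.28
eef_pos: [0.5979, -0.0849, 0.2493]
ee_rot: [0.496, -0.504, 0.505, -0.495]
ft_force: [-11.8, -1.2, 11.0]
opening: 0.115
```

```bash
python3 - <<'E'
from h import *
lid()
from plant import get_image
g=get_image("scene")
cv2.imwrite("pics/s12.png",cv2.resize(g["image"][110:240,180:320][...,::-1],None,fx=5,fy=4.6,interpolation=cv2.INTER_CUBIC))
E
```

```text
xh 0.698 theta 0.663 r 0.1739
xh 0.701 theta 0.649 r 0.1756
[ 0.5979 -0.0849  0.2493] [-11.8  -1.2  11. ] 0.115 22.275
```

View pics/s12.png

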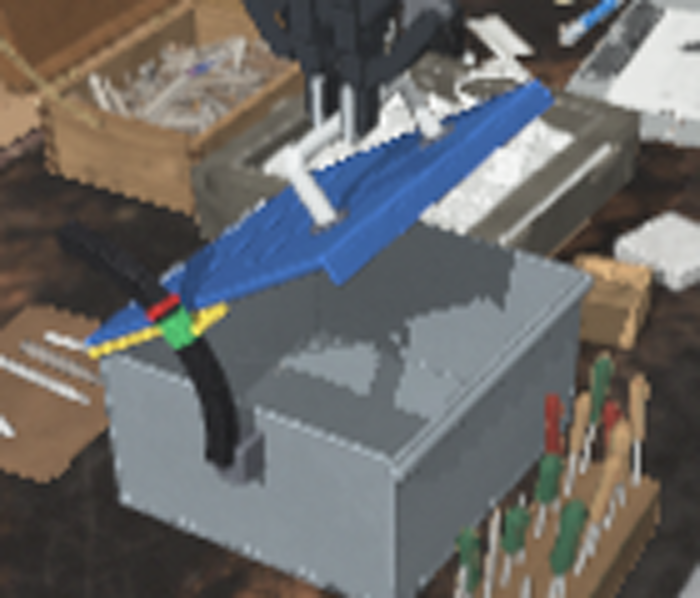

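The pointer is in the green band (about 0.65 rad). About 16 N is pushing the tool outward along the arm's radius, so I'll move 2 mm outward while going past the mark slowly.

Emit:
jog_arm --rows "0 -0.0012 -0.001 0 1; 0 -0.0058 0.0062 0 1; 0 -0.005 0.007 0 1; 0 0 0 0 1"

```text
clock: 22.82
eef_pos: [0.6109, -0.0852, 0.2586]
ee_rot: [0.495, -0.504, 0.505, -0.495]
ft_force: [-1.9, -3.9, 1.3]
opening: 0.115
```

```bash
python3 - <<'E'
from h import *
lid()
E
```

```text
xh 0.698 theta 0.755 r 0.1748
xh 0.701 theta 0.74 r 0.1763
[ 0.6109 -0.0852  0.2586] [-1.9 -3.9  1.3] 0.115 22.825
```

Emit:
jog_arm --rows "0 -0.0046 0.0074 0 1; 0 -0.0042 0.0076 0 1; 0 -0.0038 0.0078 0 1; 0 0 0 0 1; 0 0 0 0 1"

```text
clock: 23.45
eef_pos: [0.6331, -0.0856, 0.271]
ee_rot: [0.495, -0.504, 0.505, -0.495]
ft_force: [-1.1, -5.5, 0.1]
opening: 0.118
```

```bash
python3 - <<'E'
from h import *
lid()
from plant import get_image
g=get_image("scene")
cv2.imwrite("pics/s13.png",cv2.resize(g["image"][110:240,180:320][...,::-1],None,fx=5,fy=4.6,interpolation=cv2.INTER_CUBIC))
np.savez("scene13.npz",**g)
E
```

```text
xh 0.698 theta 0.899 r 0.1763
xh 0.701 theta 0.884 r 0.1774
[ 0.6331 -0.0856  0.271 ] [-1.1 -5.5  0.1] 0.118 23.45
```

View pics/s13.png

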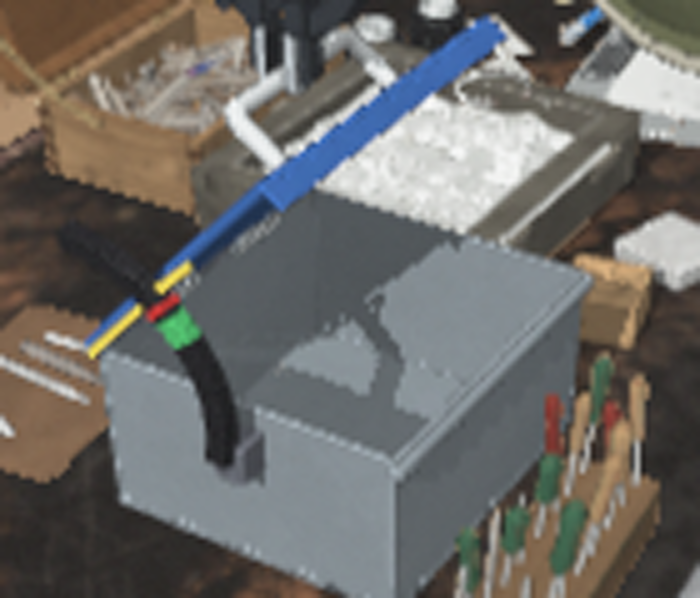

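The yellow pointer (172,278) is clearly past the red mark (165,308). I'll confirm the angle from depth.

```bash
cat >> h.py <<'E'
def ang(fn):
    W,im=cloud("scene",fn=fn);P=W.reshape(-1,3);c=im.reshape(-1,3).astype(int)
    y=(c[:,0]>150)&(c[:,1]>120)&(c[:,2]<90)&(abs(c[:,0]-c[:,1])<60)&(P[:,1]>0)&(P[:,1]<.07)&(P[:,0]>.5)&(P[:,0]<.74)&(P[:,2]>.1)&(P[:,2]<.3)
    b=(c[:,2]>c[:,0]+50)&(c[:,2]>90)&(abs(P[:,1]+.085)<.125)&(P[:,0]>.45)&(P[:,0]<.76)&(P[:,2]>.12)
    for n,m in(("yel",y),("blue",b)):
        q=P[m][:,[0,2]]
        if len(q)<5: print(n,len(q));continue
        l=cv2.fitLine(q.astype(np.float32),cv2.DIST_HUBER,0,.001,.001).ravel();print(n,len(q),"angle",round(float(np.arctan2(abs(l[1]),abs(l[0]))),3))
E
python3 -c "
from h import *
ang('scene13.npz');ang('scene0.npz')"
```

```text
yel 19 angle 0.88
blue 488 angle 0.804
yel 21 angle 0.021
blue 3063 angle 0.005
```

Emit:
jog_arm --rows "0 -0.0015 0.0032 0 1; 0 -0.0013 0.0033 0 1; 0 0 0 0 1; 0 0 0 0 1"

```text
clock: 24.0
eef_pos: [0.6392, -0.0857, 0.2734]
ee_rot: [-0.496, 0.505, -0.505, 0.495]
ft_force: [-1.6, -5.4, -0.7]
opening: 0.12
```

```bash
python3 - <<'E'
from h import *
lid()
from plant import get_image
g=get_image("scene");np.savez("scene14.npz",**g)
ang("scene14.npz")
cv2.imwrite("pics/s14.png",cv2.resize(g["image"][110:240,180:320][...,::-1],None,fx=5,fy=4.6,interpolation=cv2.INTER_CUBIC))
E
```

```text
xh 0.698 theta 0.937 r 0.1764
xh 0.701 theta 0.921 r 0.1774
[ 0.6392 -0.0857  0.2734] [-1.6 -5.4 -0.7] 0.12 24.0
yel 24 angle 0.91
blue 495 angle 0.847
```

View pics/s14.png

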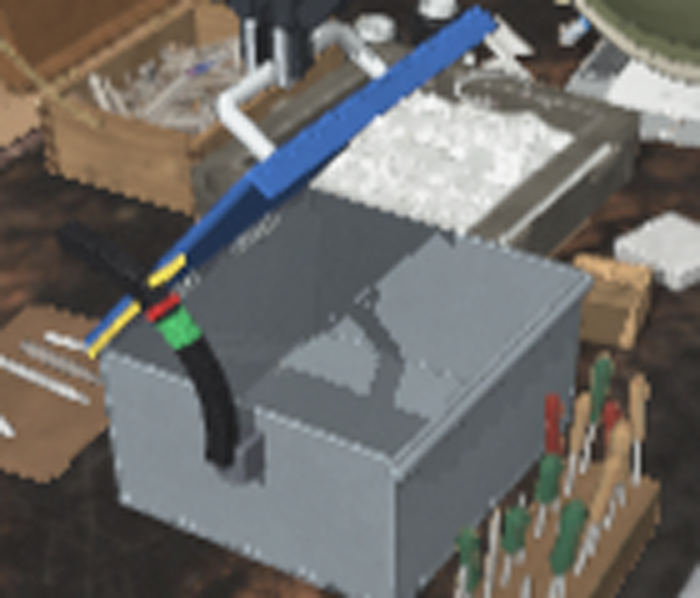

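The pointer (168,268) is a few degrees past the red mark, at about 0.91 rad, and firmly held. Easing back into the green band.

Emit:
jog_arm --rows "0 0.0014 -0.0033 0 1; 0 0.0014 -0.0032 0 1; 0 0.0038 -0.0078 0 1; 0 0.0042 -0.0076 0 1; 0 0 0 0 1"

```text
clock: 24.68
eef_pos: [0.6175, -0.0851, 0.2635]
ee_rot: [0.495, -0.504, 0.505, -0.496]
ft_force: [-1.4, -4.1, 2.9]
opening: 0.116
```

Emit:
jog_arm --rows "0 0.0046 -0.0074 0 1; 0 0.005 -0.007 0 1; 0 0.003 -0.0033 0 1; 0 0 0 0 1; 0 0 0 0 1"

```text
clock: 25.3
eef_pos: [0.5995, -0.0847, 0.2514]
ee_rot: [0.496, -0.504, 0.505, -0.495]
ft_force: [-6.6, -4.2, 8.4]
opening: 0.116
```

```bash
python3 - <<'E'
from h import *
lid()
from plant import get_image
g=get_image("scene");np.savez("scene15.npz",**g)
ang("scene15.npz")
cv2.imwrite("pics/s15.png",cv2.resize(g["image"][110:240,180:320][...,::-1],None,fx=5,fy=4.6,interpolation=cv2.INTER_CUBIC))
cv2.imwrite("pics/s15b.png",cv2.resize(g["image"][...,::-1],(800,600),interpolation=cv2.INTER_CUBIC))
E
```

```text
xh 0.698 theta 0.678 r 0.1747
xh 0.701 theta 0.664 r 0.1764
[ 0.5995 -0.0847  0.2514] [-6.6 -4.2  8.4] 0.116 25.3
yel 28 angle 0.653
blue 1178 angle 0.632
```

View pics/s15.png

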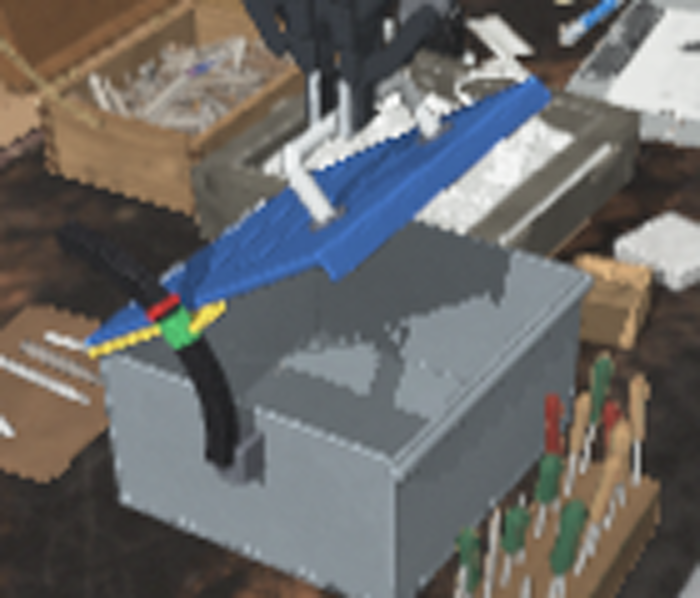

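View pics/s15b.png

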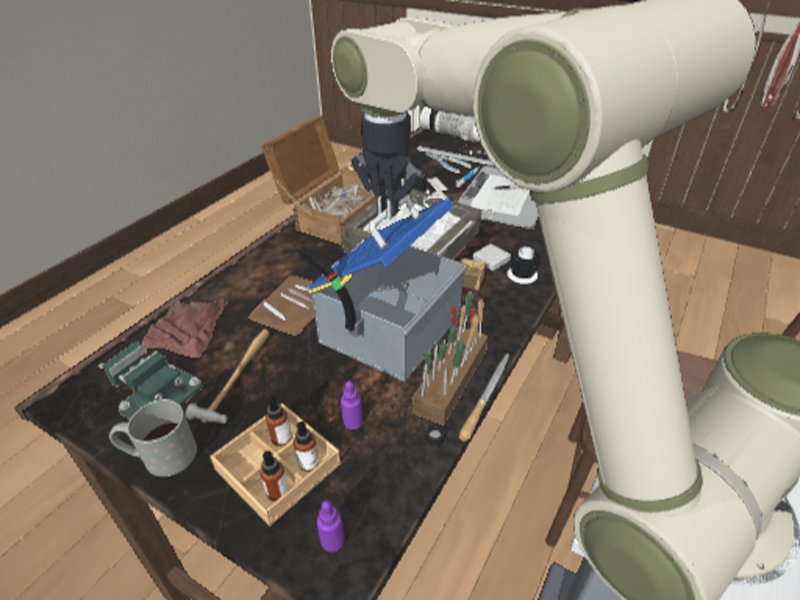

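The pointer (205,318) lies on the green band, at about 0.66 rad. All three bottles are upright in the crate and the bystanders are in place. I'll let it settle, check again and hand in.

Emit:
jog_arm --rows "0 0 0 0 1; 0 0 0 0 1; 0 0 0 0 1; 0 0 0 0 1; 0 0 0 0 1"

```text
clock: 25.98
eef_pos: [0.5995, -0.0847, 0.2514]
ee_rot: [0.496, -0.504, 0.505, -0.495]
ft_force: [-6.8, -3.7, 8.5]
opening: 0.121
```

```bash
python3 - <<'E'
from h import *
lid()
from plant import get_image,finish_job
g=get_image("scene");np.savez("scene16.npz",**g)
ang("scene16.npz")
print(finish_job())
E
```

```text
xh 0.698 theta 0.678 r 0.1747
xh 0.701 theta 0.664 r 0.1764
[ 0.5995 -0.0847  0.2514] [-6.8 -3.7  8.5] 0.121 25.975
yel 26 angle 0.653
blue 1178 angle 0.637
the job is handed in; nothing more can be done
None
```

I handed the job in at about 26 s. Both loose bottles are in the crate, and the gripper is holding the lid still in the green band.

- **Bottles:** I stood both amber bottles upright in separate cells beside bottle_c and let go. Camera fits after release showed all three vertical and the crate within about 1 mm of its place. The fourth cell is empty, and the purple look-alikes were not touched.
- **Lid:** I raised it to about 0.91–0.93 rad, with the pointer clearly past the red mark, and eased it back while gripping it throughout. My last checks put it at 0.65 rad from the pointer and 0.66–0.68 from the arm's position. It did not move over the last 0.6 s.
- **Other things on the table:** In the last picture the bystanders in view looked undisturbed; I did not measure their positions again.

Three things did not go as expected:

- **Fingertips:** The real fingertips sit about 25 mm farther back than the stated figure. The bottles were therefore gripped at the collar, and the first close on the lid bar missed just above it without moving the lid. The second close, about 23 mm lower, held.
- **Lid angle readings:** A rougher fit of the lid's blue surface read lower, 0.64 rad at the end and 0.85 at the peak. It mixes the lid's edge with its top, so I relied on the pointer.
- **Sideways load:** About 11 N of mostly radial load stayed between the gripper and the bar, because the arc I followed did not match the bar's exactly.

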